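# Pack the open tile joint and hold the tile against the spacer

### The arm

A 7-joint arm with a two-finger parallel gripper is mounted at the origin on a cart in front of the work surface, level with it; the furniture and walls round the work are solid. World frame = base frame: x ahead of the robot, y to its left, z up, the work surface at z = 0. Lengths are in m, angles in rad, forces in N, time in s.
With the tool pointing down it reaches from about 0.425 to 1.025 m from the base axis. Payload 9.4 kg.
Tool frame: the origin (TCP) lies between the finger pads; the fingertips stand 14 mm ahead of it and the grasp point (between the pads) lies 5 mm behind it; z points along the fingers, y is the line along which they close (so a half turn about z gives the same grasp; the last joint's range is limited). The gripper opens to 85 mm and grips with 20 to 120 N. Pads are 22 mm wide; open, the fingers measure 114 mm over their backs; the gripper's body (76 mm by 85 mm) begins 54 mm behind the grasp point. The pads swing forward as they close: fully open they stand 13 mm farther back than shut.
Start: joints at [-1.289, 0.599, -0.003, 1.599, 0.002, 0.943, -0.08], TCP at [0.255, 0.679, 0.245] pointing down, gripper open.
Joint ranges: [-2.57, 2.57], [-0.35, 1.97], [-1.29, 1.29], [0.11, 2.56], [-1.05, 4.19], [0.11, 1.86], [-2.63, 2.63]. Speed limits (rad/s): [2.22, 2.22, 3.01, 3.01, 3.14, 3.14, 3.14].

### API

Orientations are given as a rotation vector (axis times angle).
In Python, from station import r gives the robot as it stands. The module is installed in compiled form; this text tells all that it offers.
- The arm moves only by the tool apply_moves, never from a script. Its argument "steps" is a list of rows, each a list of 3 entries, a list of its own where there are three numbers: the turn, a rotation vector about the tool's x, y, z in degrees, then the shift along the tool's x, y, z in m, then the opening, from 0 (shut) to 1 (fully open). In form: [[[rx, ry, rz], [dx, dy, dz], fingers], ...]. A call has 1 to 20 rows; each row is the pose to reach, as a shift and turn from the pose commanded when the call began, along the tool's axes at that moment; what a row does not reach only later rows make up. A row lasts 1/10 s, in which the tool goes at most 50 mm and 8.59 degrees, less where a joint would pass 70% of its speed; a pose out of reach is approached as far as the arm can. A call with a gripper value outside its range is refused whole. The fingers move at their own pace and stop on an object; the grip force is fixed at half the most. Time passes only in rows, so rows that repeat a pose let the fingers close. It gives the time, the measured TCP pose, the force, the opening and the grip force at its end, in the units of the state.
- r.observe(): the state, without advancing time (a new reading comes with each control period).
- r.camera(name): name is "scene" or "top"; returns (picture, depth): 480x640x3 uint8, red, green, blue; 480x640 float32, m along the optical axis (not along the pixel's ray), 0 where there is no reading.
- r.calibration(name): a dict with "fx", "fy", "cx", "cy" (pixels), "position" and "orientation" of the camera in the world. Camera axes: x right, y down, z forward; pixel columns grow to the right and rows downward; lengths in m; the calibration is good to about 2 mm. A picture is of the moment at which its call begins. calibration takes no time and is no camera call.
- r.sign_off(): hands the job in; it is judged then, once.
The state is a dict: "t": time; "q": joint angles; "joint_vel": joint speeds; "effort": joint torques, N m; "position": TCP position; "ee_rot": TCP orientation; "wrist_force": force on the tool from outside, world axes, zero at the start; "wrist_torque": the same for the moment, N m; "opening": opening from 0.0 (shut) to 1.0 (fully open); "grasp_force": force on a finger pad.
Only numpy, scipy, OpenCV 4.12 (cv2) and the standard library are available. Lean on these libraries where they do the work, as an engineer would, in place of code of your own. Each camera call takes 0.05 s, during which the arm holds its last target. There are 200 camera calls.

### The job

On the blue lining panel, stand the orange spacer on the panel in the joint behind a front tile, against the back row: only one of the two joints is wide enough, so do not force it at the other. Let go of the spacer, then with the fingers push the loose front tile back until tile, spacer and back row are flush, the spacer upright and wholly behind the tile. Finish while still firmly pressing the tile there, and leave the other things on the bench where they are.

Things in the scene. Friction and masses are not known exactly. Their poses are not given: they have to be found in the camera images.
- panel: Blue steel lining panel, 190 (x) x 212 (y) x 8 mm, fixed flat on the bench. Origin: centre of its underside; top face at z = +8 mm. Its x axis points away from the robot (somewhat turned), towards the back row of tiles; y to the left.
- back_tiles: Back row of two white ceramic tiles bonded to the panel (fixed), 16 mm high. Its origin is the panel's origin raised 8 mm, with the panel's axes; the flat front face of the row is at x = +45 mm, the row spans y = -105 to +105 mm.
- loose_tile: Loose white cut ceramic tile, 48 (x) x 76 (y) x 16 mm, about 0.2 kg, with a dark round steel plug in its top; it lies on the panel left or right, in front of the back row, and slides on the panel. Origin: centre of its underside; axes nearly parallel to the panel's. At the start the joint between its back face (x = +24 mm) and the back row is 17 to 21 mm.
- bonded_tile: White full ceramic tile, 76 x 76 x 16 mm, with the same steel plug, stuck to the panel (fixed) with dark adhesive round its foot, beside the loose tile (50 mm to the left or right of the panel's centre line, the loose tile on the other side, 24 mm between them). Origin: centre of its underside. Its joint to the back row is only 3 to 7 mm.
- spacer: Orange spacer, loose, about 0.09 kg, 13 mm thick (its x) all over and 64 mm high. Foot: 50 mm wide (its y), from 0 to 22 mm up; above it a centred grip stem 28 mm wide with black ribs, from 20 to 64 mm up. Origin: centre of its underside, z up. It stands upright in the slot of the plywood holder.
- holder: Plywood block, 60 (x) x 76 (y) x 20 mm, fixed on the bench, with a slot 17 mm wide and 60 mm long along its y, whose floor is 6 mm above the bench. Origin: centre of its underside. A tall fixed yellow crate stands on the bench behind it, from about x = 0.57 m and to the left of about y = 0.05 m: keep the gripper clear of it.
- paste_tin: Bystander: small white tin with green lid, 63 mm across, 31 mm high, at the right. Origin: underside.
- paint_brush: Bystander: flat brush with red handle, 190 mm long, at the left. Origin: underside.
- marker_pen: Bystander: black and white marker pen, 136 mm long, at the right. Origin: underside.
- screwdriver_red: Bystander: red-handled screwdriver, 221 mm long, at the left. Origin: underside.
Not all that is in view belongs to the job. Leave any green or red look-alike of the loose_tile alone.

How it is judged:
By the outcome, as a careful person would: the job done as asked, in the order asked, and still so for the second after the job is handed in, while the arm keeps its last pose, push and grip.
It also fails if it takes over 62 s, if anything falls off the work surface, if the arm or the gripper's body presses on something with over 40 N, if the wrist force passes 120 N, or if a joint passes its speed limit or range.

## Working session

There is one attempt and no reset: what is moved stays moved. The work goes in short steps, Python scripts to look and compute and a tool call to move; the robot and the scene stay as the last step left them, time stands still between calls to the robot, and variables do not carry over. Pictures are saved under pics/ and viewed, at most 10 in all, crops included, and the job is handed in when it is done.

Besides the shell and the picture viewer there is one more tool, called after "Request:" as a command line: name --argument value ..., lists and objects as JSON in quotes. apply_moves: Moves the arm, as the interface text tells. Its arguments: {"type":"object","properties":{"steps":{"type":"array"}},"required":["steps"]}

```bash
mkdir -p pics
cat > h.py <<'E'
import numpy as np, cv2
from scipy.spatial.transform import Rotation as R
from station import r
def cal(n):
    c=r.calibration(n); o=np.array(c["orientation"],float)
    M=o if o.shape==(3,3) else (R.from_rotvec(o).as_matrix() if o.size==3 else R.from_quat(o).as_matrix())
    return c,M,np.array(c["position"])
def ray(n,uv,z):
    c,M,p=cal(n); uv=np.atleast_2d(uv).astype(float)
    d=np.c_[(uv[:,0]-c["cx"])/c["fx"],(uv[:,1]-c["cy"])/c["fy"],np.ones(len(uv))]@M.T
    return p+d*((z-p[2])/d[:,2])[:,None]
def cloud(n,D):
    c,M,p=cal(n); v,u=np.mgrid[:480,:640]
    P=np.stack([(u-c["cx"])/c["fx"]*D,(v-c["cy"])/c["fy"]*D,D],-1)
    return P@M.T+p
def save(n,name):
    I,D=r.camera(name); cv2.imwrite(f"pics/{n}.png",I[:,:,::-1]); np.savez(f"{n}.npz",I=I,D=D); return I,D
E
python3 - <<'E'
from h import *
for n in("top","scene"):
    save(n+"0",n); print(r.calibration(n))
print(r.observe())
E
```

```text
{'fx': 461.9510439496443, 'fy': 461.9510439496443, 'cx': 319.9513527573291, 'cy': 241.92765580734786, 'position': array([ 0.44734985, -0.05374578,  1.08621277]), 'orientation': array([-2.15192222,  2.17648652, -0.123073  ])}
{'fx': 443.7202699703097, 'fy': 443.7202699703097, 'cx': 324.5711246498341, 'cy': 232.8963538223434, 'position': array([-0.36503983, -0.59800206,  0.86105275]), 'orientation': array([-1.95565878,  1.18138856, -0.55842056])}
{'t': 0.1, 'q': array([-1.28872579,  0.60005854, -0.00253016,  1.60004733,  0.00179269,
        0.94293609, -0.07978043]), 'joint_vel': array([-0.00158371, -0.00144554, -0.00090696, -0.00166036,  0.0001021 ,
       -0.00131226,  0.00055769]), 'effort': array([ 4.31203385e-03, -7.77989459e+01,  1.56972002e+00, -2.58629054e+01,
        1.26878021e-02,  5.44032358e-03,  3.42485532e-05]), 'position': array([0.25443669, 0.67844693, 0.24449472]), 'ee_rot': array([-5.60418553e-01, -3.09107664e+00,  2.26490239e-03]), 'wrist_force': array([ 0.45960362,  0.18275163, -0.11434914]), 'wrist_torque': array([-0.00969931, -0.00919914,  0.02904218]), 'grasp_force': 0.0, 'opening': 1.0001878629784715}
```

View pics/top0.png

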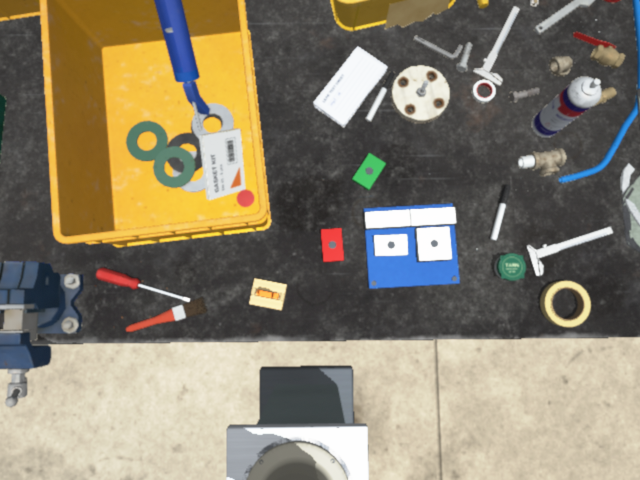

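View pics/scene0.png

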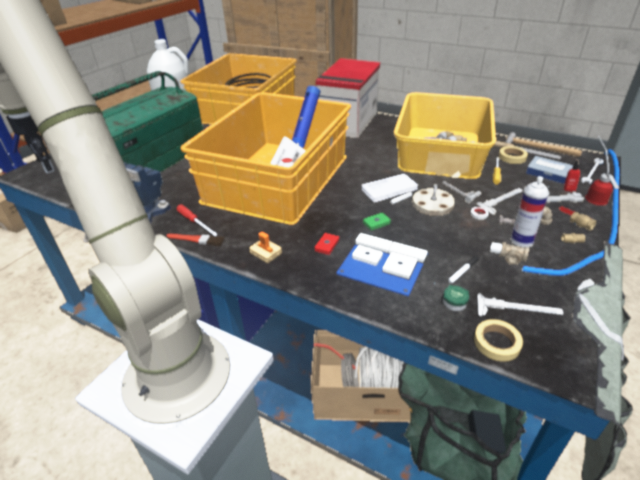

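The top view shows the panel at about (411,247), with the loose tile (small) on the left at (391,245) and the bonded tile at (434,244). The spacer stands in the holder at (268,294). The red tile at (332,245) and the green one at (369,170) are look-alikes. The crate's near edge is at about row 240.

Run:
```python
from h import *
for n in("top","scene"):
    d=np.load(n+"0.npz"); I=d["I"];D=d["D"]; P=cloud(n,D)
    hsv=cv2.cvtColor(I,cv2.COLOR_RGB2HSV)
    S=4; big=cv2.resize(I,None,fx=S,fy=S,interpolation=cv2.INTER_CUBIC); hb=cv2.cvtColor(big,cv2.COLOR_RGB2HSV)
    def comp(mask,z,name,amin,box,hull=False):
        m=np.zeros_like(mask); x0,y0,x1,y1=[S*b for b in box]; m[y0:y1,x0:x1]=mask[y0:y1,x0:x1]
        cs,_=cv2.findContours(m,cv2.RETR_EXTERNAL,cv2.CHAIN_APPROX_NONE)
        for c in cs:
            if cv2.contourArea(c)<amin*S*S: continue
            uv=(c[:,0,:]+.5)/S-.5
            W=ray(n,uv,z)[:,:2]
            (cx,cy),(w,h),a=cv2.minAreaRect((W*1000).astype(np.float32))
            print(n,name,"px",uv.mean(0).round(1),"c mm",round(cx,1),round(cy,1),"size",round(w,1),round(h,1),"ang",round(a,2))
    H,Sa,V=[hb[:,:,i] for i in range(3)]
    box=(355,195,470,300) if n=="top" else (325,225,435,295)
    white=((Sa<60)&(V>140)).astype(np.uint8)*255
    blue=((H>100)&(H<130)&(Sa>120)&(V>60)).astype(np.uint8)*255
    comp(white,.024,"white",60,box)
    comp(blue,.008,"blue",300,box)
    box=(235,265,300,325) if n=="top" else (235,225,295,270)
    orange=((H>5)&(H<18)&(Sa>170)&(V>120)).astype(np.uint8)*255
    wood=((H>5)&(H<30)&(Sa>35)&(V>120)).astype(np.uint8)*255
    comp(orange,.064+.006,"orange",10,box); comp(wood,.02,"wood",100,box)
    x0,y0,x1,y1=box
    q=P[y0:y1,x0:x1].reshape(-1,3); mm=cv2.resize(orange,(640,480),interpolation=cv2.INTER_AREA)[y0:y1,x0:x1].ravel()>128
    t=q[mm&(q[:,2]>.055)]; print("spacer high pts",len(t),t.mean(0),t.min(0),t.max(0))
    cr=cv2.resize(I[y0-5:y1+5,x0-5:x1+5],None,fx=5,fy=5,interpolation=cv2.INTER_CUBIC)
    b2=(355,195,470,300) if n=="top" else (325,225,435,295)
    cr2=cv2.resize(I[b2[1]:b2[3],b2[0]:b2[2]],None,fx=4,fy=4,interpolation=cv2.INTER_CUBIC)
    h=max(cr.shape[0],cr2.shape[0]); o=np.zeros((h,cr.shape[1]+cr2.shape[1],3),np.uint8); o[:cr.shape[0],:cr.shape[1]]=cr;o[:cr2.shape[0],cr.shape[1]:]=cr2
    cv2.imwrite(f"pics/{n}_crop.png",o[:,:,::-1]); print(o.shape)
```

```text
top white px [390.4 244.6] c mm 558.8 -218.8 size 50.1 79.1 ang 1.48
top white px [433.5 243.4] c mm 561.0 -318.8 size 79.2 79.0 ang 2.65
top white px [410.1 217.4] c mm 622.1 -266.4 size 41.8 213.7 ang 2.69
top blue px [416.1 256.9] c mm 532.8 -269.9 size 140.1 213.9 ang 2.51
top orange px [266.  292.6] c mm 449.9 63.3 size 42.0 11.2 ang 78.82
top wood px [267.5 293.8] c mm 449.2 65.9 size 79.9 63.5 ang 78.43
spacer high pts 23 [0.45273032 0.06762918 0.06932058] [0.44421593 0.05227891 0.05862536] [0.45756707 0.08131426 0.07338789]
(420, 835, 3)
scene white px [388.1 254.4] c mm 577.9 -271.4 size 143.3 219.0 ang 2.5
scene blue px [380.2 271.5] c mm 530.9 -273.2 size 144.9 214.5 ang 2.58
scene orange px [264.5 241.4] c mm 423.1 43.0 size 93.5 29.6 ang 41.39
scene wood px [264.8 246.7] c mm 451.0 72.7 size 144.5 87.8 ang 63.77
spacer high pts 50 [0.44572711 0.06077104 0.06595593] [0.43865549 0.04846608 0.05525511] [0.45562112 0.07743787 0.07619806]
(280, 790, 3)
```

View pics/top_crop.png

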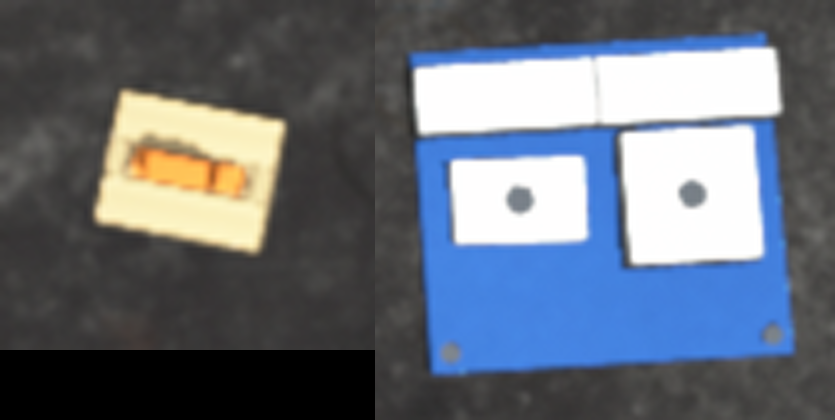

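Crop: the holder and spacer stem are at about (266,293). On the panel, the loose tile is at the left and the gap behind it is visible. In panel coordinates, the loose tile's joint measures about 17.7 mm and the bonded one about 6 mm, both within the given ranges.

```bash
cat >> h.py <<'E'
def goal(p,yaw):
    """tool pointing down with its y axis at yaw deg (mod 180) in world; prints turn (deg), shift (m) in tool axes"""
    s=r.observe(); R0=R.from_rotvec(s["ee_rot"]); best=None
    for k in(0,180):
        a=np.radians(yaw+k); y=np.array([np.cos(a),np.sin(a),0]); z=np.array([0,0,-1.]); x=np.cross(y,z)
        rv=(R0.inv()*R.from_matrix(np.c_[x,y,z])).as_rotvec(degrees=True)
        if best is None or np.linalg.norm(rv)<np.linalg.norm(best): best=rv
    print("t",round(s["t"],2),"turn",best.round(2),"shift",R0.inv().apply(np.array(p)-s["position"]).round(4),"q7",s["q"][6].round(2),"F",s["wrist_force"].round(1))
E
python3 - <<'E'
from h import *
goal([.450,.066,.25],-11.6)
goal([.450,.066,.25],-11.6+90)
d=np.load("scene0.npz"); P=cloud("scene",d["D"]).reshape(-1,3)
d2=np.load("top0.npz"); P2=cloud("top",d2["D"]).reshape(-1,3)
m=(P2[:,0]>.2)&(P2[:,0]<.52)&(P2[:,1]>.1)&(P2[:,1]<.75); print("max z on path",P2[m,2].max(), P2[m][P2[m,2].argmax()])
m=(P2[:,0]>.52)&(P2[:,1]>.04)&(P2[:,2]>.1)&(P2[:,2]<.4);print("crate",P2[m].min(0),P2[m].max(0))
# stem top refined: bright top in top view
m=(abs(P2[:,0]-.45)<.04)&(abs(P2[:,1]-.066)<.04)&(P2[:,2]>.064)
q=P2[m]*1000;print(len(q),q.mean(0),cv2.minAreaRect(q[:,:2].astype(np.float32)))
E
```

```text
t 0.1 turn [-6.000e-02  6.000e-02  8.105e+01] shift [-0.3981 -0.5048 -0.0047] q7 -0.08 F [ 0.5  0.2 -0.1]
t 0.1 turn [-0.08  0.   -8.95] shift [-0.3981 -0.5048 -0.0047] q7 -0.08 F [ 0.5  0.2 -0.1]
max z on path 0.21074085801429165 [0.2570101  0.5201581  0.21074086]
crate [0.52001897 0.04647677 0.10000977] [1.1073378  0.60911534 0.23690548]
79 [450.20833404  66.3793871   71.09973077] ((450.3099060058594, 66.92875671386719), (28.465656280517578, 12.77153491973877), 77.93701171875)
```

Request:
apply_moves --steps '[[[0,0,0],[0,0,-0.03],1],[[0,0,0],[0,0,-0.055],1],[[0,0,8],[-0.03,-0.038,-0.055],1],[[0,0,16],[-0.06,-0.076,-0.055],1],[[0,0,24],[-0.09,-0.114,-0.055],1],[[0,0,32],[-0.12,-0.152,-0.055],1],[[0,0,40],[-0.15,-0.19,-0.055],1],[[0,0,48],[-0.18,-0.228,-0.055],1],[[0,0,56],[-0.21,-0.266,-0.055],1],[[0,0,64],[-0.24,-0.304,-0.055],1],[[0,0,72],[-0.27,-0.342,-0.055],1],[[0,0,80],[-0.3,-0.38,-0.055],1],[[0,0,80.8],[-0.33,-0.418,-0.04],1],[[0,0,80.8],[-0.36,-0.456,-0.02],1],[[0,0,80.8],[-0.39,-0.494,0],1],[[0,0,80.8],[-0.398,-0.505,0.03],1],[[0,0,80.8],[-0.398,-0.505,0.07],1],[[0,0,80.8],[-0.398,-0.505,0.09],1],[[0,0,80.8],[-0.398,-0.505,0.09],1],[[0,0,80.8],[-0.398,-0.505,0.09],1]]'

```text
t: 2.1
position: [0.4499, 0.066, 0.1555]
ee_rot: [-2.43, -1.99, 0.001]
wrist_force: [0.6, -0.3, 0.8]
opening: 0.996
grasp_force: 0.0
```

Run:
```python
from h import *
print(r.observe()["position"],r.observe()["q"]); goal([.4503,.0667,.047],-12)
```

```text
[0.44992082 0.06603917 0.15545704] [-0.5177779   0.45192755  0.34198868  2.30318501 -0.35492473  0.43443881
 -0.08195652]
t 2.1 turn [-0.04  0.03  0.62] shift [0.0008 0.0003 0.1085] q7 -0.08 F [ 0.6 -0.3  0.8]
```

Request:
apply_moves --steps '[[[0,0,0.6],[0.001,0,0.03],1],[[0,0,0.6],[0.001,0,0.06],1],[[0,0,0.6],[0.001,0,0.09],1],[[0,0,0.6],[0.001,0,0.108],1],[[0,0,0.6],[0.001,0,0.108],1],[[0,0,0.6],[0.001,0,0.108],1],[[0,0,0.6],[0.001,0,0.108],0],[[0,0,0.6],[0.001,0,0.108],0],[[0,0,0.6],[0.001,0,0.108],0],[[0,0,0.6],[0.001,0,0.108],0],[[0,0,0.6],[0.001,0,0.108],0],[[0,0,0.6],[0.001,0,0.108],0],[[0,0,0.6],[0.001,0,0.108],0],[[0,0,0.6],[0.001,0,0.108],0],[[0,0,0.6],[0.001,0,0.108],0],[[0,0,0.6],[0.001,0,0.108],0],[[0,0,0.6],[0.001,0,0.108],0],[[0,0,0.6],[0.001,0,0.108],0]]'

```text
t: 3.9
position: [0.4502, 0.0673, 0.0477]
ee_rot: [2.441, 1.978, 0.001]
wrist_force: [-0.1, 0.8, 6.5]
opening: 0.146
grasp_force: 58.4
```

Request:
apply_moves --steps '[[[0,0,0],[0,0,-0.01],0],[[0,0,0],[0,0,-0.03],0],[[0,0,0],[0,0,-0.06],0],[[0,0,0],[0,0,-0.09],0],[[0,0,0],[0,0,-0.1],0],[[0,0,0],[0,0,-0.1],0]]'

```text
t: 4.5
position: [0.4506, 0.0676, 0.1487]
ee_rot: [2.439, 1.978, 0.004]
wrist_force: [-0.1, 1.0, -1.7]
opening: 0.146
grasp_force: 58.5
```

Run:
```python
from h import *
goal([.592,-.2172,.12],2.65)
```

```text
t 4.5 turn [  0.16  -0.07 -14.57] shift [-0.2495  0.1971  0.0288] q7 -0.06 F [-0.1  1.  -1.7]
```

Request:
apply_moves --steps '[[[0,0,-1],[-0.02,0.016,0],0],[[0,0,-3],[-0.05,0.0395,0],0],[[0,0,-5],[-0.085,0.067,0],0],[[0,0,-7],[-0.12,0.095,0],0],[[0,0,-9],[-0.155,0.1225,0],0],[[0,0,-11],[-0.19,0.15,0],0],[[0,0,-13],[-0.22,0.174,0],0],[[0,0,-14],[-0.24,0.1895,0.01],0],[[0.15,0,-14.6],[-0.2495,0.197,0.02],0],[[0.15,0,-14.6],[-0.2495,0.197,0.029],0],[[0.15,0,-14.6],[-0.2495,0.197,0.029],0],[[0.15,0,-14.6],[-0.2495,0.197,0.029],0],[[0.15,0,-14.6],[-0.2495,0.197,0.029],0]]'

```text
t: 5.8
position: [0.5912, -0.2161, 0.1186]
ee_rot: [-2.166, -2.272, 0.002]
wrist_force: [0.1, 0.2, -0.4]
opening: 0.147
grasp_force: 58.5
```

Run:
```python
from h import *
goal([.592,-.2172,.0497],2.65)
I,D=save("scene1","scene"); J,_=save("top1","top")
a=cv2.resize(I[180:300,320:440],None,fx=4.5,fy=4.5,interpolation=cv2.INTER_CUBIC)
cv2.imwrite("pics/s1c.png",a[:,:,::-1])
n="scene"; P=cloud(n,D); h=cv2.cvtColor(I,cv2.COLOR_RGB2HSV)
m=(h[:,:,0]>5)&(h[:,:,0]<18)&(h[:,:,1]>150)&(h[:,:,2]>90); m[:180]=0;m[300:]=0;m[:,:330]=0;m[:,440:]=0
v,u=np.nonzero(m); print(len(u),u.min(),u.max(),v.min(),v.max()); q=P[m]; print(q.min(0),q.max(0),q.mean(0))
lo=q[q[:,2]<q[:,2].min()+.022]; print(lo.min(0),lo.max(0),np.median(lo,0))
```

```text
t 5.8 turn [-0.14 -0.05  0.09] shift [-0.0012  0.001   0.0689] q7 0.55 F [ 0.1  0.2 -0.4]
123 364 380 215 234
[-0.36503983 -0.59800206  0.0781479 ] [ 0.6007257  -0.1975904   0.86105275] [ 0.57886589 -0.22877815  0.10304518]
[ 0.58114163 -0.24576306  0.0781479 ] [ 0.6007257 -0.1975904  0.1001337] [ 0.58611026 -0.224163    0.08838657]
```

View pics/s1c.png

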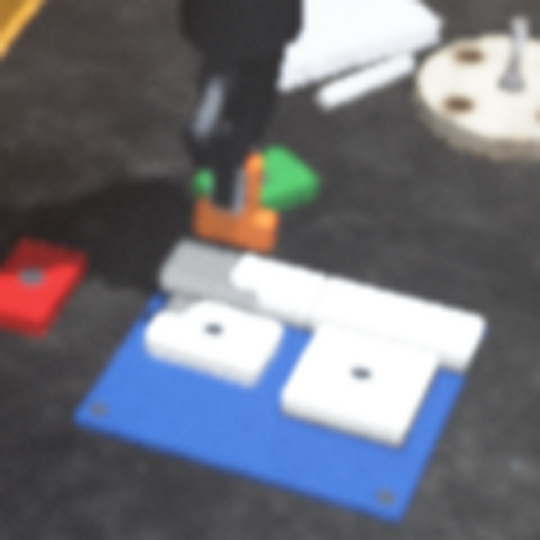

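The held spacer is upright at crop (235,215), above the joint behind the left (loose) tile. Now I lower it slowly while watching the force.

Request:
apply_moves --steps '[[[-0.1,0,0.1],[-0.001,0.001,0.02],0],[[-0.1,0,0.1],[-0.001,0.001,0.035],0],[[-0.1,0,0.1],[-0.001,0.001,0.045],0],[[-0.1,0,0.1],[-0.001,0.001,0.05],0],[[-0.1,0,0.1],[-0.001,0.001,0.052],0],[[-0.1,0,0.1],[-0.001,0.001,0.054],0],[[-0.1,0,0.1],[-0.001,0.001,0.056],0],[[-0.1,0,0.1],[-0.001,0.001,0.056],0],[[-0.1,0,0.1],[-0.001,0.001,0.056],0]]'

```text
t: 6.8
position: [0.5922, -0.2187, 0.0625]
ee_rot: [-2.171, -2.27, 0.0]
wrist_force: [0.5, 0.2, -1.1]
opening: 0.145
grasp_force: 58.5
```

Request:
apply_moves --steps '[[[0,0,0],[0,0,0.003],0],[[0,0,0],[0,0,0.006],0],[[0,0,0],[0,0,0.008],0],[[0,0,0],[0,0,0.01],0],[[0,0,0],[0,0,0.011],0],[[0,0,0],[0,0,0.012],0],[[0,0,0],[0,0,0.012],0]]'

```text
t: 7.5
position: [0.592, -0.2186, 0.0502]
ee_rot: [-2.171, -2.27, 0.001]
wrist_force: [0.4, -0.6, -0.5]
opening: 0.14
grasp_force: 58.5
```

Request:
apply_moves --steps '[[[0,0,0],[0,0,0.0005],0],[[0,0,0],[0,0,0.001],0],[[0,0,0],[0,0,0.0015],0],[[0,0,0],[0,0,0.0015],0]]'

```text
t: 7.9
position: [0.5922, -0.2186, 0.0497]
ee_rot: [-2.171, -2.27, -0.0]
wrist_force: [-2.5, 1.4, 8.4]
opening: 0.146
grasp_force: 60.1
```

Touched down at the expected height. Now I ease the load and slide it to the back row.

Request:
apply_moves --steps '[[[0,0,0],[0,0,-0.0007],0],[[0,0,0],[0,0.0005,-0.0007],0],[[0,0,0],[0,0.001,-0.0007],0],[[0,0,0],[0,0.0015,-0.0007],0],[[0,0,0],[0,0.0015,-0.0007],0]]'

```text
t: 8.4
position: [0.5926, -0.2186, 0.0497]
ee_rot: [-2.17, -2.268, 0.002]
wrist_force: [-3.3, 1.2, 7.1]
opening: 0.139
grasp_force: 59.8
```

Request:
apply_moves --steps '[[[0,0,0],[0,0.0005,-0.0005],0],[[0,0,0],[0,0.001,-0.0005],0],[[0,0,0],[0,0.001,-0.0005],0]]'

```text
t: 8.7
position: [0.5949, -0.2184, 0.0498]
ee_rot: [-2.171, -2.27, 0.0]
wrist_force: [-0.3, 0.2, -1.3]
opening: 0.144
grasp_force: 58.5
```

Request:
apply_moves --steps '[[[0,0,0],[0,0.0005,0],0],[[0,0,0],[0,0.001,0],0],[[0,0,0],[0,0.0015,0],0],[[0,0,0],[0,0.0015,0],0]]'

```text
t: 9.1
position: [0.5956, -0.2184, 0.0499]
ee_rot: [-2.171, -2.269, 0.001]
wrist_force: [-2.4, -0.3, -0.7]
opening: 0.149
grasp_force: 58.6
```

Request:
apply_moves --steps '[[[0,0,0],[0,-0.0003,0.0003],0],[[0,0,0],[0,-0.0003,0.0003],0],[[0,0,0],[0,-0.0003,0.0003],0.25],[[0,0,0],[0,-0.0003,0.0003],0.35],[[0,0,0],[0,-0.0003,0.0003],0.5],[[0,0,0],[0,-0.0003,0.0003],0.6],[[0,0,0],[0,-0.0003,0.0003],0.6],[[0,0,0],[0,-0.0003,-0.01],0.6],[[0,0,0],[0,-0.0003,-0.03],0.6],[[0,0,0],[0,-0.0003,-0.06],0.6],[[0,0,0],[0,-0.0003,-0.09],0.6],[[0,0,0],[0,-0.0003,-0.1],0.6],[[0,0,0],[0,-0.05,-0.1],0.6],[[0,0,0],[0,-0.09,-0.1],0.3],[[0,0,0],[0,-0.12,-0.1],0],[[0,0,0],[0,-0.12,-0.1],0],[[0,0,0],[0,-0.12,-0.1],0]]'

```text
t: 10.8
position: [0.4763, -0.224, 0.1505]
ee_rot: [-2.172, -2.269, -0.0]
wrist_force: [0.1, 1.0, -0.5]
opening: 0.003
grasp_force: 0.0
```

Run:
```python
from h import *
# front face of tile panel x=-20.7 ; pad half width 11 -> start TCP at panel x=-50, y=50
a=np.radians(2.65); o=np.array([557.8,-268.8])
for px in(-50,):
    w=o+px*np.array([np.cos(a),np.sin(a)])+50*np.array([-np.sin(a),np.cos(a)]); print(w)
    goal([w[0]/1000,w[1]/1000,.10],92.65)
I,D=save("scene2","scene"); J,_=save("top2","top")
A=cv2.resize(I[190:300,325:435],None,fx=3.5,fy=3.5,interpolation=cv2.INTER_CUBIC);B=cv2.resize(J[195:305,355:465],None,fx=3.5,fy=3.5,interpolation=cv2.INTER_CUBIC)
cv2.imwrite("pics/c2.png",np.hstack([A,B])[:,:,::-1])
```

```text
[ 505.54173301 -221.16520671]
t 10.8 turn [-2.000e-02 -1.000e-02  8.985e+01] shift [0.0015 0.0294 0.0505] q7 0.62 F [ 0.1  1.  -0.5]
```

View pics/c2.png

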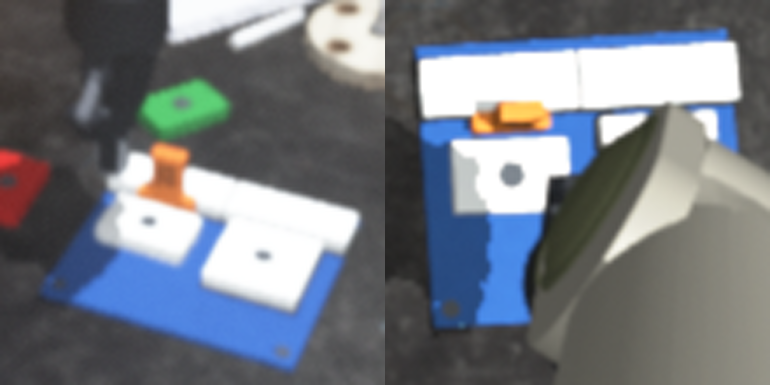

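The spacer stands upright against the back row, at (512,115) in the right-hand crop. It is centred behind the loose tile, which spans columns 452 to 570. Next I turn the tool and get in front of the tile.

Request:
apply_moves --steps '[[[0,0,8],[0,0,0],0],[[0,0,16],[0,0,0],0],[[0,0,24],[0,0,0],0],[[0,0,32],[0,0,0],0],[[0,0,40],[0,0,0],0],[[0,0,48],[0,0,0],0],[[0,0,56],[0,0,0],0],[[0,0,64],[0,0,0],0],[[0,0,72],[0,0,0],0],[[0,0,80],[0.001,0.01,0.01],0],[[0,0,88],[0.0015,0.02,0.02],0],[[0,0,89.8],[0.0015,0.028,0.03],0],[[0,0,89.8],[0.0015,0.028,0.05],0],[[0,0,89.8],[0.0015,0.028,0.05],0],[[0,0,89.8],[0.0015,0.028,0.05],0]]'

```text
t: 12.4
position: [0.5041, -0.2211, 0.0999]
ee_rot: [-3.14, -0.078, 0.003]
wrist_force: [0.7, -0.1, 0.6]
opening: 0.003
grasp_force: 0.0
```

Run:
```python
from h import *
s=r.observe();print(s["q"],s["position"],s["opening"])
goal([.5045,-.2212,.028],92.65)
goal([.518,-.2206,.028],92.65)
```

```text
[-0.08068117  0.68870505  0.59741013  2.1412058  -0.7707764   0.53838708
 -0.42255517] [ 0.50412385 -0.22114323  0.09986636] 0.0027894289070692223
t 12.4 turn [-0.03  0.1   0.19] shift [0.0005 0.0001 0.0719] q7 -0.42 F [ 0.7 -0.1  0.6]
t 12.4 turn [-0.03  0.1   0.19] shift [0.014  0.0002 0.0718] q7 -0.42 F [ 0.7 -0.1  0.6]
```

Request:
apply_moves --steps '[[[0,0.1,0.2],[0,0,0.02],0],[[0,0.1,0.2],[0,0,0.045],0],[[0,0.1,0.2],[0,0,0.065],0],[[0,0.1,0.2],[0,0,0.072],0],[[0,0.1,0.2],[0,0,0.072],0],[[0,0.1,0.2],[0.005,0,0.072],0],[[0,0.1,0.2],[0.01,0,0.072],0],[[0,0.1,0.2],[0.014,0.0001,0.072],0],[[0,0.1,0.2],[0.014,0.0001,0.072],0]]'

```text
t: 13.3
position: [0.5193, -0.2202, 0.0285]
ee_rot: [3.141, 0.072, 0.003]
wrist_force: [0.3, 0.4, -0.4]
opening: 0.001
grasp_force: 0.0
```

Request:
apply_moves --steps '[[[0,0,0],[0.001,0,0],0],[[0,0,0],[0.002,0,0],0],[[0,0,0],[0.003,0,0],0],[[0,0,0],[0.004,0,0],0],[[0,0,0],[0.005,0,0],0],[[0,0,0],[0.006,0,0],0],[[0,0,0],[0.007,0,0],0],[[0,0,0],[0.007,0,0],0]]'

```text
t: 14.1
position: [0.5249, -0.2202, 0.028]
ee_rot: [-3.14, -0.07, -0.001]
wrist_force: [-0.3, 0.5, -0.6]
opening: -0.003
grasp_force: 0.2
```

Request:
apply_moves --steps '[[[0,0,0],[0.0007,0,0],0],[[0,0,0],[0.0014,0,0],0],[[0,0,0],[0.002,0,0],0],[[0,0,0],[0.0025,0,0],0],[[0,0,0],[0.003,0,0],0],[[0,0,0],[0.003,0,0],0]]'

```text
t: 14.7
position: [0.5281, -0.22, 0.0281]
ee_rot: [-3.14, -0.07, -0.002]
wrist_force: [-1.1, 0.1, -0.3]
opening: 0.004
grasp_force: 0.3
```

Request:
apply_moves --steps '[[[0,0,0],[0.0005,0,0],0],[[0,0,0],[0.001,0,0],0],[[0,0,0],[0.0015,0,0],0],[[0,0,0],[0.002,0,0],0],[[0,0,0],[0.002,0,0],0]]'

```text
t: 15.2
position: [0.5298, -0.22, 0.0281]
ee_rot: [-3.141, -0.07, -0.001]
wrist_force: [-3.2, -0.4, 0.7]
opening: 0.005
grasp_force: 1.1
```

Run:
```python
from h import *
s=r.observe();print(s["wrist_force"],s["position"])
I,D=save("scene3","scene"); J,_=save("top3","top")
A=cv2.resize(I[190:300,325:435],None,fx=3.5,fy=3.5,interpolation=cv2.INTER_CUBIC);B=cv2.resize(J[195:305,355:465],None,fx=3.5,fy=3.5,interpolation=cv2.INTER_CUBIC)
cv2.imwrite("pics/c3.png",np.hstack([A,B])[:,:,::-1])
```

```text
[-3.19275587 -0.37429777  0.74188597] [ 0.52978627 -0.22000591  0.02806525]
```

View pics/c3.png

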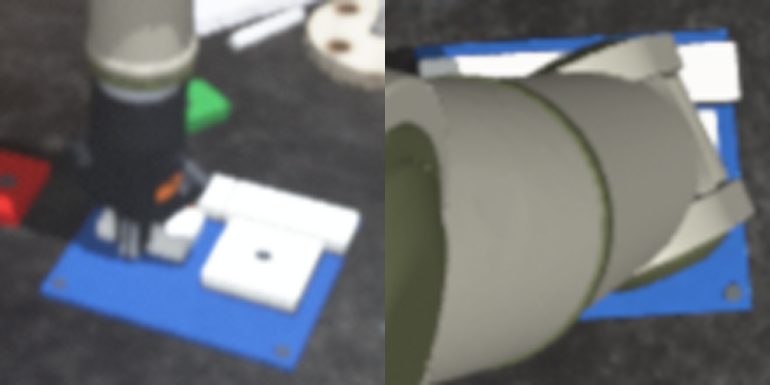

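The fingers are on the tile's front face, and part of the spacer shows past the gripper at (170,185). I keep pushing until the force builds.

Request:
apply_moves --steps '[[[0,0,0],[0.0005,0,0],0],[[0,0,0],[0.001,0,0],0],[[0,0,0],[0.0015,0,0],0],[[0,0,0],[0.0015,0,0],0]]'

```text
t: 15.7
position: [0.53, -0.2201, 0.028]
ee_rot: [-3.14, -0.068, 0.002]
wrist_force: [-6.6, -1.8, 2.9]
opening: -0.0
grasp_force: 3.5
```

Request:
apply_moves --steps '[[[0,0,0],[0.001,0,0],0],[[0,0,0],[0.002,0,0],0],[[0,0,0],[0.003,0,0],0],[[0,0,0],[0.003,0,0],0],[[0,0,0],[0.003,0,0],0]]'

```text
t: 16.2
position: [0.5302, -0.2201, 0.028]
ee_rot: [-3.139, -0.066, 0.007]
wrist_force: [-15.7, -1.4, 9.1]
opening: 0.002
grasp_force: 7.7
```

Request:
apply_moves --steps '[[[0,0,0],[0.001,0,0],0],[[0,0,0],[0.002,0,0],0],[[0,0,0],[0.003,0,0],0],[[0,0,0],[0.003,0,0],0],[[0,0,0],[0.003,0,0],0],[[0,0,0],[0.003,0,0],0]]'

```text
t: 16.8
position: [0.5303, -0.2201, 0.0279]
ee_rot: [-3.138, -0.064, 0.013]
wrist_force: [-24.2, -2.3, 14.9]
opening: -0.001
grasp_force: 11.9
```

Run:
```python
from h import *
s=r.observe();print(s["wrist_force"],s["position"])
I,D=save("scene4","scene"); P=cloud("scene",D); h=cv2.cvtColor(I,cv2.COLOR_RGB2HSV)
m=(h[:,:,0]>3)&(h[:,:,0]<20)&(h[:,:,1]>120)&(h[:,:,2]>80); m[:210]=0;m[270:]=0;m[:,:345]=0;m[:,420:]=0
q=P[m]; q=q[(q[:,2]<.1)&(q[:,2]>0)]; print(len(q),(q.min(0)*1000).round(1),(q.max(0)*1000).round(1)); print(np.polyfit(q[:,2],q[:,0],1))
# gap: white tops visible, panel coords
A=cv2.resize(I[215:275,335:410],None,fx=8,fy=8,interpolation=cv2.INTER_CUBIC); cv2.imwrite("pics/c4.png",A[:,:,::-1])
```

```text
[-24.22344797  -2.27724846  14.94246266] [ 0.53034907 -0.22006869  0.02794157]
29 [ 536.  -251.6   26.4] [ 593.3 -217.    82.1]
[-1.13457721  0.63420163]
```

View pics/c4.png

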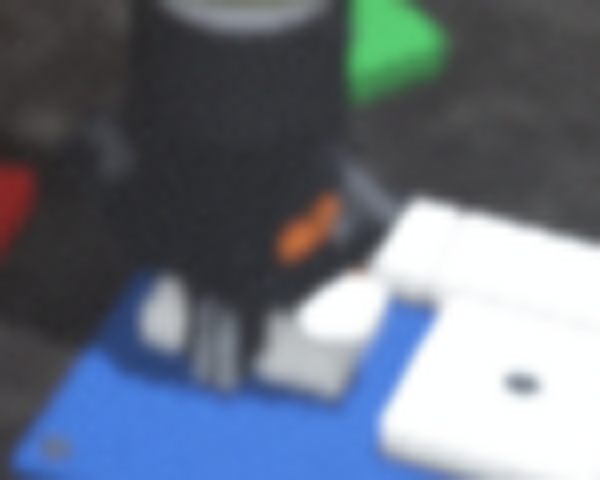

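The push is solid. At 24 N the tile no longer moves, and the finger position matches the 48 mm + 13 mm stack against the row. Handing in.

```bash
python3 -c "
from station import r
print(r.sign_off())"
```

```text
the job is handed in; nothing more can be done
None
```

The orange spacer stands in the wide joint behind the loose tile, and I handed the job in at about 17 s with the closed fingers pressing that tile back at about 24 N. The final images could not show the closed joint because the gripper hid it. I judged it flush because the tile stopped moving under load at the depth the tile and spacer should give.

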